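# Clear the cap tray and park the carafe cap rim down

## Robot

A 6-joint arm with a two-finger parallel gripper is mounted at the origin on the work surface. World frame = base frame: x ahead of the robot, y to its left, z up, the work surface at z = 0. Lengths are in mm, angles in rad, forces in N, time in s.
With the tool pointing down it reaches from about 350 to 775 mm from the base axis. Payload 7.3 kg.
Tool frame: the origin (TCP) lies at the very end of the fingers, on their centre line; the grasp point (between the pads) lies 19 mm behind it; x points along the fingers, y is the direction in which the jaws open and shut, and the axes are right-handed (so a half turn about x gives the same grasp; the last joint's range is limited). The gripper opens to 92 mm and grips with 3 to 60 N. Pads are 19 mm wide; open, the fingers measure 130 mm over their backs; the gripper's body (75 mm by 190 mm) begins 47 mm behind the grasp point.
Start: joints at [-1.313, 0.342, 1.524, -0, 1.275, -0.146], TCP at [206.304, -482.787, 226.741] pointing down, gripper open.
Joint ranges: [-2.53, 2.53], [-0.77, 2.02], [0.04, 2.7], [-1, 4.14], [0.28, 2.66], [-3.11, 3.11]. Speed limits (rad/s): [2.57, 2.57, 3.14, 3.14, 3.14, 3.14].

## Interface

Orientations are given as [roll, pitch, yaw] about the fixed x, y, z axes, in that order (R = Rz(yaw) Ry(pitch) Rx(roll)).
In Python, from plant import bot gives the robot as it stands.
- The arm moves only by the tool step_arm, never from a script. Its argument "targets" is a list that holds one entry, the list of rows, each a list of 4 numbers: the shift along the tool's x, y, z in m, then the turn about the tool's x in degrees. A call has exactly 5 rows; each row is the pose to reach, as a shift and turn from the pose measured when the call began, along the tool's axes at that moment; what a row does not reach only later rows make up. A row lasts 1/12 s, in which the tool goes at most 41.7 mm and 7.16 degrees, less where a joint would pass 70% of its speed; a pose out of reach is approached as far as the arm can. A call with a gripper value outside its range is refused whole. "jaw" is the closure, from 0 (fully open) to 1 (shut), set as the call begins (left out, the last holds). The fingers move at their own pace and stop on an object; the grip force is fixed at half the most. Time passes only in rows, so rows that repeat a pose let the fingers close, or fill a call up. It gives the time, the measured TCP pose, the force and the opening at its end, in the units of the state.
- bot.get_obs(): the state, without advancing time (a new reading comes with each control period).
- bot.capture(name): name is "scene" or "top"; returns a dict with "color" (420x560x3 uint8, red, green, blue), "depth" (420x560 float32, mm along the optical axis (not along the pixel's ray), 0 where there is no reading), "fov_y" (degrees; the focal length in pixels is half the picture's height over the tangent of half this angle, whatever the lens; pixels are square), "cx", "cy" (the principal point, pixels), "rvec" (rotation vector, rad) and "tvec" (3), from world to camera coordinates, as OpenCV has them. Camera axes: x right, y down, z forward; pixel columns grow to the right and rows downward; lengths in mm; the calibration is good to about 2 mm. A picture is of the moment at which its call begins.
- bot.close_job(): hands the job in, once; it reports no verdict.
The state is a dict: "time": time; "joint_positions": joint angles; "dq": joint speeds; "tau": joint torques, N m; "tool_pos": TCP position; "tcp_rot": TCP orientation; "contact_force": force on the tool from outside, world axes, zero at the start; "moment": the same for the moment, N m; "grip_width": finger opening in mm.
Only numpy, scipy, OpenCV 4.12 (cv2) and the standard library are available. Lean on these libraries where they do the work, as an engineer would, in place of code of your own. Each camera call takes 0.05 s, during which the arm holds its last target. There are 200 camera calls.

## Task

Someone left the empty tin can in one of the two wells of the wooden cap tray; first stand it upright on the white crate lid. Then take the orange carafe cap out of the drying rack, where it stands on edge, turn it rim down and seat it fully home in the well that the can has left. Set both down rather than dropping them, and leave the blue parked cap and the other things on the table where they are.

Things in the scene. Friction and masses are not known exactly. Their poses are not given: they have to be found in the camera images.
- tray: Fixed wooden cap tray, 100 (x) by 210 (y) by 24 mm high, lying on the table, with two round wells along its y axis, 110 mm apart. Origin: centre of its underside; z up.
- tray_hole0 (a point): Centre of the mouth of the first well (at y = -55 mm in the tray's frame, level with the tray's top, 24 mm above the table). Each well is 64 mm wide and 10 mm deep with a flat floor; z up.
- tray_hole1 (a point): Centre of the mouth of the second well (at y = +55 mm in the tray's frame), the same size.
- can: Empty bare-metal tin can, open at the top, 54 mm wide and 85 mm high, about 60 g; stands in one of the two wells at the start. Origin: centre of its underside; z axis up through its open top.
- cap: Orange carafe cap, 60 mm wide, hollow skirt 22 mm long (wall 4 mm), open at the rim; a black grip bar sticks out of its closed end. About 60 g. Origin: centre of the open rim; x axis: from the rim along the cap's axis out through the closed end and the bar. At the start it stands on edge in the rack, x level and roughly towards the robot. Rim down means x straight up.
- cap_bar (a point): Centre of the cap's grip bar, 36 mm along the cap's x from the rim. The bar is 28 mm long along x (from 22 to 50 mm), 14 mm thick along the cap's y (level at the start) and 36 mm wide along z (upright at the start).
- rack: Fixed grey drying rack: a block 70 (x) by 60 (y) by 30 mm high with a 25 mm slot along y on its top for the cap's skirt, whose lowest point is thus 30 mm above the table. Slot walls 44 mm long in y, 12 mm high on the bar's side (+x), 24 mm high on the other. Origin: centre of its underside; x the same way as the cap's x at the start; z up.
- parked_cap: Blue cap of the same size and shape, already parked rim down in the other well. Origin: centre of its rim; z axis up through its bar.
- crate_lid: Fixed white crate lid lying on the table like a shallow tray: 170 (x) by 250 (y) mm, walls 4 mm thick and 16 mm high, floor 4 mm above the table. Origin: centre of its underside; z up. The green jar stands near its -y end; the rest is free.
- jar: Short green glass jar with a steel cap, 56 mm wide and 60 mm high, standing on the crate lid. Origin: centre of its underside.
- green_bottle: Green glass bottle, 72 mm wide and 260 mm high, standing at the back right. Origin: centre of its underside.
- pet_bottle: Blue plastic bottle, 66 mm wide and 210 mm high, standing at the right. Origin: centre of its underside.
- carafe: Clear glass carafe without its cap, 104 mm wide and 210 mm high, standing at the left. Origin: centre of its underside.
- funnel: Red hard silicone funnel standing on its wide rim, 100 mm wide and 105 mm high, at the back. Origin: centre of its underside.
- mug: White mug, 80 mm wide and 90 mm high, standing at the back. Origin: centre of its underside.
Mind the look-alikes: they are no part of the job. Leave any red or yellow look-alike of the can alone.

How it is judged (in metres and radians):
On the way:
1. the can stands upright on the crate lid, released, with the cap not yet in a well (x of can in the frame of crate_lid between -0.065 and 0.065 m and y of can in the frame of crate_lid between -0.105 and 0.105 m and z of can in the frame of crate_lid below 0.008 m and angle between can's own z axis and vertical below 0.1 rad and linear speed of can below 0.03 m/s and contact force between the fingers and can below 0.05 N and not ((horizontal distance between cap and tray_hole0 below 0.005 m and z of cap in the frame of tray_hole0 below -0.0065 m and angle between cap's own x axis and vertical below 0.1 rad) or (horizontal distance between cap and tray_hole1 below 0.005 m and z of cap in the frame of tray_hole1 below -0.0065 m and angle between cap's own x axis and vertical below 0.1 rad))), for 0.2 s.
At the end, for the whole second after the job is handed in: Orange cap rim down (axis within 0.1 rad of vertical), rim over 6.5 mm below the tray's top and within 5 mm of centre in the well the can left; can upright (0.1 rad) on the crate lid's floor; both at rest; parked cap within 10 mm, bystanders within 30 mm of their starts (((horizontal distance between cap and tray_hole0 below 0.005 m and z of cap in the frame of tray_hole0 below -0.0065 m and angle between cap's own x axis and vertical below 0.1 rad) or (horizontal distance between cap and tray_hole1 below 0.005 m and z of cap in the frame of tray_hole1 below -0.0065 m and angle between cap's own x axis and vertical below 0.1 rad)) and linear speed of cap below 0.02 m/s and x of can in the frame of crate_lid between -0.065 and 0.065 m and y of can in the frame of crate_lid between -0.105 and 0.105 m and z of can in the frame of crate_lid below 0.008 m and angle between can's own z axis and vertical below 0.1 rad and linear speed of can below 0.03 m/s); the robot touches nothing.
It fails at once if the parked cap is moved more than 10 mm or tipped (distance of parked_cap from where it was at the start of the episode above 0.01 m or angle between parked_cap's own z axis and vertical above 0.25 rad).
It fails at once if a bystander is moved more than 30 mm or tipped (distance of any of jar, green_bottle, pet_bottle, carafe, funnel, mug from where it was at the start of the episode above 0.03 m or angle between any of jar, green_bottle, pet_bottle, carafe, funnel, mug's own z axis and vertical above 0.35 rad).
It fails at once if the can or the cap is dropped (moves faster than 0.6 m/s while not held) ((linear speed of can above 0.6 m/s and contact force between the fingers and can below 0.01 N) or (linear speed of cap above 0.6 m/s and contact force between the fingers and cap below 0.01 N)).
It also fails if it takes over 64 s, if anything falls off the work surface, if the arm or the gripper's body presses on something with over 40 N, if the wrist force passes 120 N, or if a joint passes its speed limit or range.

## Working session

There is one attempt and no reset: what is moved stays moved. The work goes in short steps, Python scripts to look and compute and a tool call to move; the robot and the scene stay as the last step left them, time stands still between calls to the robot, and variables do not carry over. Pictures are saved under pics/ and viewed, about 8 in all and at most 12, crops included, and the job is handed in when it is done.

Besides the shell and the picture viewer there is one more tool, called after ">>>" by a JSON object that holds its "op" and its "data", one argument or row to a line. step_arm: Moves the arm, as the interface text tells. Its arguments: {"type":"object","properties":{"targets":{"type":"array","items":{"type":"array","items":{"type":"array","items":{"type":"number"}}}},"jaw":{"type":"number"}},"required":["targets"]}

```bash
mkdir -p pics; cat > h.py <<'E'
import numpy as np, cv2
from scipy.spatial.transform import Rotation as Ro
from plant import bot
def cap(n):
    c=bot.capture(n); R=cv2.Rodrigues(np.array(c["rvec"],float))[0]; t=np.array(c["tvec"],float).ravel()
    f=210/np.tan(np.radians(c["fov_y"])/2)
    return c,R,t,f
def cloud(c,R,t,f):
    v,u=np.mgrid[0:420,0:560]; d=c["depth"]
    P=np.stack([(u-c["cx"])/f*d,(v-c["cy"])/f*d,d],-1)
    W=(P-t)@R
    W[d<=0]=np.nan
    return W
def save(n,img): cv2.imwrite("pics/"+n+".png",cv2.cvtColor(img,cv2.COLOR_RGB2BGR))
E
python3 - <<'E'
from h import *
for n in("scene","top"):
    c,R,t,f=cap(n); W=cloud(c,R,t,f); np.savez(n+".npz",W=W,col=c["color"])
    save(n+"0",c["color"]); print(n,f,c["cx"],c["cy"],"pos",-R.T@t,"axes",R.round(2).tolist())
o=bot.get_obs();print(o)
E
```

```text
scene 395.0864536895196 281.087182428612 211.3197000069916 pos [1022.84371111 -672.92025314 1167.85810208] axes [[0.82, 0.57, -0.0], [0.47, -0.68, -0.57], [-0.33, 0.46, -0.82]]
top 442.5148427696346 282.50206090022886 211.1486938163877 pos [ 289.7861738   -40.32557686 1416.03039529] axes [[-0.03, -1.0, 0.0], [-0.97, 0.03, -0.23], [0.23, -0.01, -0.97]]
{'time': 0.1, 'joint_positions': array([-1.31301534e+00,  3.42666326e-01,  1.52491922e+00,  3.65206124e-05,
        1.27538585e+00, -1.45990022e-01]), 'dq': array([ 0.00203843, -0.00312653, -0.0006263 , -0.00152635,  0.00116168,
       -0.00052464]), 'tau': array([ 1.95542663e-03, -4.32005382e+01, -2.44695193e+01,  7.19852443e-02,
        5.26125426e-02, -4.46739375e-05]), 'tool_pos': array([ 206.21048143, -482.41919688,  226.10835524]), 'tcp_rot': array([-1.74211123,  1.56941714,  1.80324178]), 'contact_force': array([ 0.76290057,  0.37755363, -0.0938926 ]), 'moment': array([-0.01305533, -0.02522792,  0.01109508]), 'grip_width': 92.14864985939964}
```

View pics/scene0.png

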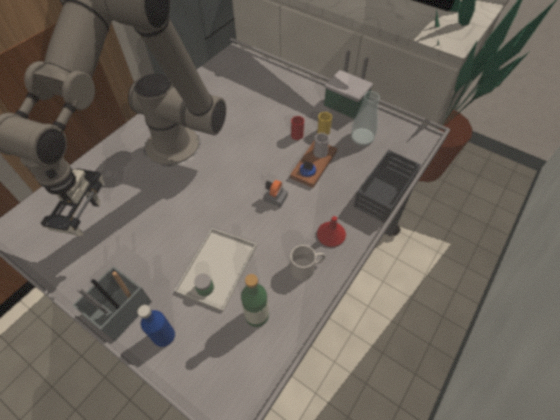

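View pics/top0.png

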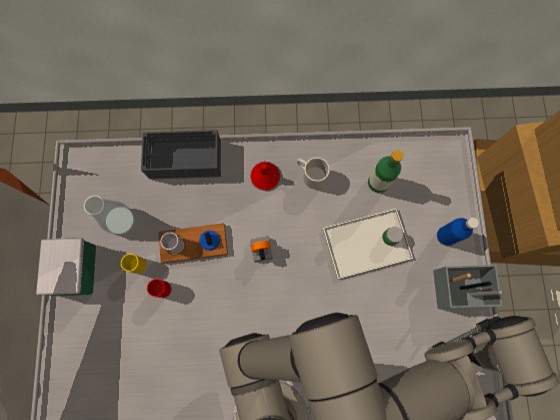

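The candidates for the can in the top view are bare metal at (171,243) in the tray, yellow at (134,264) and red at (159,289). The one to take is the metal can at (171,243). The orange cap is at (261,247) in the rack, the parked blue cap at (210,240), and the lid is centred near (368,244) with the jar at (393,236).

```bash
python3 - <<'E'
from h import *
D=np.load("top.npz");W=D["W"];col=D["col"]
crop=np.hstack([cv2.resize(col[215:310,120:280],None,fx=5,fy=5,interpolation=cv2.INTER_CUBIC)])
save("crop1",crop)
hsv=cv2.cvtColor(col,cv2.COLOR_RGB2HSV)
def rect(m,name):
    p=W[m][:,:2].astype(np.float32); r=cv2.minAreaRect(p); print(name,m.sum(),r, "z",np.nanmedian(W[m][:,2]))
v,u=np.mgrid[0:420,0:560]
def box(a,b,c_,d): return (u>=a)&(u<=b)&(v>=c_)&(v<=d)
Z=W[...,2]
def near(z,e=5): return np.abs(Z-z)<e
h=hsv[...,0].astype(int);s=hsv[...,1].astype(int)
rect(box(150,235,215,270)&near(24)&(h<20)&(s>90),"tray")
rect(box(318,418,200,285)&near(16,4),"lid rim")
rect(box(155,188,225,260)&near(85+14,6),"can rim")
rect(box(190,235,220,260)&(h>100)&(h<130)&(s>120)&near(36,5),"blue top")
rect(box(240,280,230,270)&(h<16)&(s>170)&(Z>30),"cap")
rect(box(240,280,230,270)&(s<60)&near(30,20)&(Z>12),"rack")
rect(box(240,280,230,270)&(Z>12),"rack+cap")
rect(box(380,405,222,250)&near(60+4,5),"jar top")
S=np.load("scene.npz");W=S["W"];col=S["col"];hsv=cv2.cvtColor(col,cv2.COLOR_RGB2HSV);h=hsv[...,0].astype(int);s=hsv[...,1].astype(int);Z=W[...,2]
rect(box(285,345,140,190)&near(24)&(h<20)&(s>90),"S tray")
rect(box(305,335,125,165)&near(85+14,6),"S can rim")
rect(box(260,295,175,210)&(h<16)&(s>150)&(Z>30),"S cap")
rect(box(255,295,170,215)&(Z>12),"S rack+cap")
rect(box(170,260,225,310)&near(16,4),"S lid rim")
save("crop2",cv2.resize(col[120:220,245:345],None,fx=6,fy=6,interpolation=cv2.INTER_CUBIC))
E
```

```text
tray 1183 ((530.3821411132812, 238.27197265625), (101.68263244628906, 210.3820037841797), 5.905470371246338) z 24.682325634609384
lid rim 352 ((511.17889404296875, -319.5260009765625), (170.4763946533203, 251.470947265625), 12.840564727783203) z 15.804191530303601
can rim 70 ((523.944580078125, 291.9859313964844), (51.86800003051758, 50.69822311401367), 7.720554351806641) z 99.12587687060393
blue top 184 ((535.9346313476562, 182.78704833984375), (58.84892272949219, 55.12485122680664), 43.0612678527832) z 36.58190311188971
cap 167 ((507.9630432128906, 20.931350708007812), (35.61572265625, 56.223609924316406), 1.799733281135559) z 84.12282593491256
rack 182 ((502.03216552734375, 20.550649642944336), (70.2632827758789, 59.29427719116211), 9.588624954223633) z 30.395032554633538
rack+cap 429 ((500.8905334472656, 20.400209426879883), (72.5648193359375, 59.377933502197266), 9.588624954223633) z 52.14243488309444
jar top 180 ((527.5535888671875, -396.8364562988281), (47.593658447265625, 48.31672286987305), 82.77875518798828) z 64.45096606779964
S tray 513 ((534.9338989257812, 235.1305389404297), (100.1958236694336, 209.78369140625), 5.790626525878906) z 24.099787131029913
S can rim 52 ((529.1206665039062, 292.4068908691406), (53.21273422241211, 53.903106689453125), 33.48906326293945) z 97.88048062076842
S cap 41 ((509.81402587890625, 21.019765853881836), (21.057029724121094, 42.376190185546875), 6.755987167358398) z 87.74076102347131
S rack+cap 452 ((496.5801086425781, 70.57431030273438), (73.22468566894531, 167.489013671875), 11.402073860168457) z 35.09267139184551
S lid rim 347 ((515.6719970703125, -319.45867919921875), (172.2272491455078, 250.86517333984375), 12.922853469848633) z 15.452570186120319
```

View pics/crop1.png

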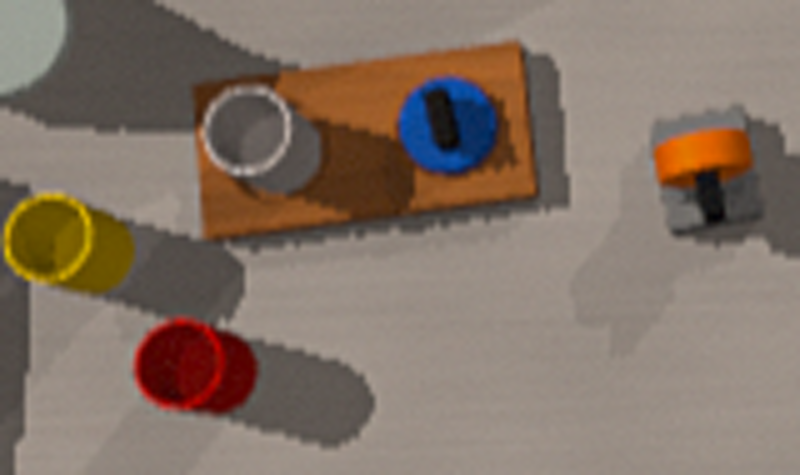

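View pics/crop2.png

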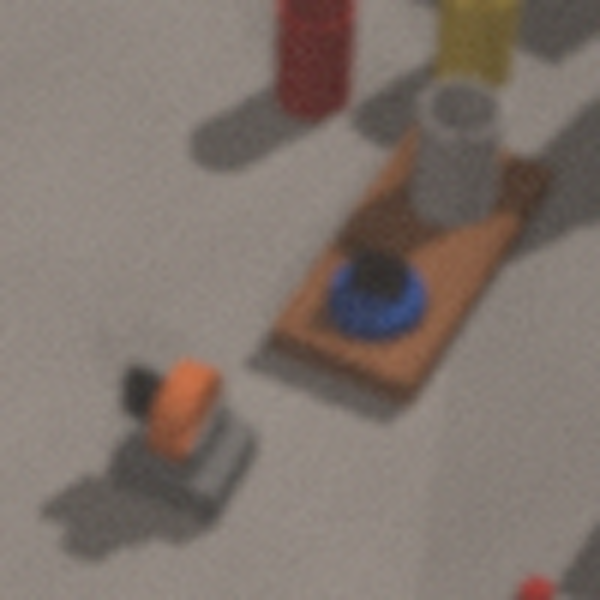

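```bash
python3 - <<'E'
from h import *
D=np.load("top.npz");W=D["W"];col=D["col"];Z=W[...,2]
v,u=np.mgrid[0:420,0:560]
def box(a,b,c_,d): return (u>=a)&(u<=b)&(v>=c_)&(v<=d)
g=col.max(2)
def st(m,n): p=W[m]; print(n,m.sum(),"med",np.nanmedian(p,0).round(1),"min",np.nanpercentile(p,3,0).round(1),"max",np.nanpercentile(p,97,0).round(1))
bar=box(250,275,245,265)&(g<50)&(Z>45); st(bar,"bar"); 
r=cv2.minAreaRect(W[bar&(Z>70)][:,:2].astype(np.float32)); print("bartop",r)
hsv=cv2.cvtColor(col,cv2.COLOR_RGB2HSV)
org=box(240,280,230,270)&(hsv[...,0]<16)&(hsv[...,1]>150)
st(org&(Z>80),"cap crest")
pb=box(195,225,225,255)&(g<60)&(Z>50); st(pb,"parked bar"); print(cv2.minAreaRect(W[pb][:,:2].astype(np.float32)))
st(box(115,150,250,280)&(Z>60),"yellow");st(box(145,175,278,300)&(Z>60),"red");st(box(95,135,195,240)&(Z>-20),"carafe")
st(box(80,110,190,220)&(Z>100),"carafetop")
o=bot.get_obs(); print(Ro.from_euler("xyz",o["tcp_rot"]).as_matrix().round(3))
E
```

```text
bar 46 med [478.   15.   79.4] min [465.2   9.   54.3] max [490.4  23.9  83.5]
bartop ((479.0651550292969, 16.65863037109375), (27.115877151489258, 13.729866027832031), 10.069842338562012)
cap crest 109 med [504.6  20.   87.7] min [492.4  -0.9  81.2] max [516.2  41.5  94.7]
parked bar 54 med [533.5 181.5  63.9] min [518.6 174.   52.4] max [550.8 189.   69.4]
((534.5850830078125, 182.14105224609375), (34.58634567260742, 12.635078430175781), 13.687114715576172)
yellow 148 med [465.9 414.8  78.5] min [439.8 388.   62. ] max [490.5 438.8  89.5]
red 129 med [388.8 334.   79.3] min [363.  307.4  61.9] max [412.8 358.3  90.1]
carafe 1875 med [596.7 457.2  69.3] min [553.6 429.9  -3.1] max [699.3 551.5 204.6]
carafetop 519 med [614.6 480.8 182.1] min [584.2 450.  115.6] max [642.  513.2 213.7]
[[-0.     0.393 -0.92 ]
 [ 0.001 -0.92  -0.393]
 [-1.    -0.001 -0.   ]]
```

>>> {"op": "step_arm", "data": {
  "targets": [
    [[0.005,-0.028,-0.029,6],[0.01,-0.056,-0.058,13.3],[0.015,-0.084,-0.087,13.3],[0.02,-0.112,-0.116,13.3],[0.025,-0.14,-0.145,13.3]]
  ],
  "jaw": 0
}}

```text
time: 0.52
tool_pos: [284.6, -294.7, 200.8]
tcp_rot: [-1.454, 1.569, 1.859]
contact_force: [0.8, -0.7, 0.6]
grip_width: 92.0
```

```bash
cat >> h.py <<'E'
def go(x,y,z,yawdeg=None):
    o=bot.get_obs(); R=Ro.from_euler("xyz",o["tcp_rot"]).as_matrix(); p=np.array(o["tool_pos"])
    s=R.T@(np.array([x,y,z])-p); a=np.degrees(np.arctan2(R[1,1],R[0,1]))
    tr=0 if yawdeg is None else (a-yawdeg+180)%360-180
    print("t %.2f"%o["time"],"pos",p.round(1),"yaw %.2f"%a,"F",np.round(o["contact_force"],1),"w %.1f"%o["grip_width"]); print("shift m",(s/1000).round(4),"turn",round(tr,2))
E
python3 -c "
from h import *
go(526.7,292,180,-80.2)"
```

```text
t 0.52 pos [ 284.6 -294.7  200.8] yaw -80.21 F [ 0.8 -0.7  0.6] w 92.0
shift m [ 0.0218 -0.537  -0.3383] turn -0.01
```

>>> {"op": "step_arm", "data": {
  "targets": [
    [[0.004,-0.034,-0.0214,0],[0.008,-0.068,-0.0428,0],[0.012,-0.102,-0.0642,0],[0.016,-0.136,-0.0856,0],[0.02,-0.17,-0.107,0]]
  ]
}}

```text
time: 0.93
tool_pos: [361.2, -107.0, 181.0]
tcp_rot: [-1.496, 1.569, 1.816]
contact_force: [1.3, -0.4, -0.1]
grip_width: 91.9
```

>>> {"op": "step_arm", "data": {
  "targets": [
    [[0,-0.034,-0.0214,0],[0,-0.068,-0.0428,0],[0,-0.102,-0.0642,0],[0,-0.136,-0.0856,0],[0,-0.17,-0.107,0]]
  ]
}}

```text
time: 1.35
tool_pos: [438.0, 80.8, 181.2]
tcp_rot: [-1.343, 1.569, 1.97]
contact_force: [1.0, -0.5, 0.6]
grip_width: 91.7
```

>>> {"op": "step_arm", "data": {
  "targets": [
    [[0,-0.034,-0.0214,0],[0,-0.068,-0.0428,0],[0,-0.102,-0.0642,0],[0,-0.136,-0.0856,0],[0,-0.17,-0.107,0]]
  ]
}}

```text
time: 1.77
tool_pos: [514.5, 268.6, 181.0]
tcp_rot: [-0.888, 1.569, 2.425]
contact_force: [1.0, -0.8, 0.4]
grip_width: 91.7
```

```bash
python3 -c "
from h import *
go(526.7,292,60,-80.2)
c=cap('scene')[0]; save('s1',cv2.resize(c['color'][60:220,220:380],None,fx=4,fy=4,interpolation=cv2.INTER_CUBIC))"
```

```text
t 1.77 pos [514.5 268.6 181. ] yaw -80.20 F [ 1.  -0.8  0.4] w 91.7
shift m [ 0.121  -0.0208 -0.0161] turn 0.0
```

View pics/s1.png

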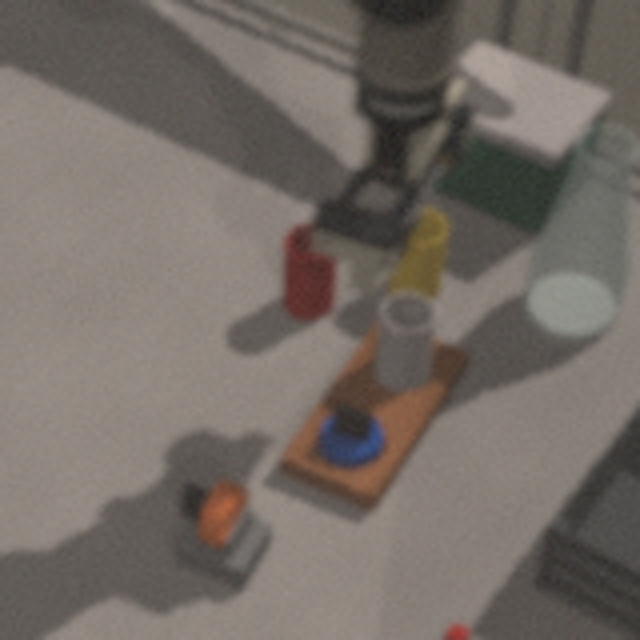

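The picture shows the gripper above the can (about (407,345) in the crop), and nothing is in the way of the descent.

>>> {"op": "step_arm", "data": {
  "targets": [
    [[0,-0.0208,-0.0161,0],[0.03,-0.0208,-0.0161,0],[0.07,-0.0208,-0.0161,0],[0.1,-0.0208,-0.0161,0],[0.126,-0.0208,-0.0161,0]]
  ]
}}

```text
time: 2.23
tool_pos: [527.7, 298.2, 51.8]
tcp_rot: [-1.318, 1.566, 1.998]
contact_force: [-0.6, 0.4, -0.3]
grip_width: 91.6
```

>>> {"op": "step_arm", "data": {
  "targets": [
    [[0,0,0,0],[0,0,0,0],[0,0,0,0],[0,0,0,0],[0,0,0,0]]
  ],
  "jaw": 1
}}

```text
time: 2.65
tool_pos: [529.0, 298.6, 53.9]
tcp_rot: [-2.003, 1.565, 1.312]
contact_force: [-0.1, -0.3, 0.1]
grip_width: 63.0
```

>>> {"op": "step_arm", "data": {
  "targets": [
    [[0,0,0,0],[0,0,0,0],[0,0,0,0],[0,0,0,0],[0,0,0,0]]
  ]
}}

```text
time: 3.07
tool_pos: [529.8, 298.7, 55.3]
tcp_rot: [-2.285, 1.563, 1.03]
contact_force: [-0.5, -1.9, 6.7]
grip_width: 53.2
```

>>> {"op": "step_arm", "data": {
  "targets": [
    [[-0.01,0,0,0],[-0.03,0,0,0],[-0.055,0,0,0],[-0.08,0,0,0],[-0.1,0,0,0]]
  ]
}}

```text
time: 3.48
tool_pos: [529.7, 298.3, 157.9]
tcp_rot: [-2.382, 1.562, 0.934]
contact_force: [0.9, 0.3, -0.2]
grip_width: 53.7
```

```bash
python3 -c "
from h import *
go(504.5,-280.5,150,-80.2)
D=cap('top'); W=cloud(*D); np.savez('top1.npz',W=W,col=D[0]['color']); S=cap('scene')
save('s2',np.hstack([cv2.resize(D[0]['color'][190:290,100:260],None,fx=2.5,fy=2.5),cv2.resize(S[0]['color'][80:180,260:420],None,fx=2.5,fy=2.5)]))"
```

```text
t 3.48 pos [529.7 298.3 157.9] yaw -80.03 F [ 0.9  0.3 -0.2] w 53.7
shift m [0.0035 0.5658 0.125 ] turn 0.17
```

View pics/s2.png

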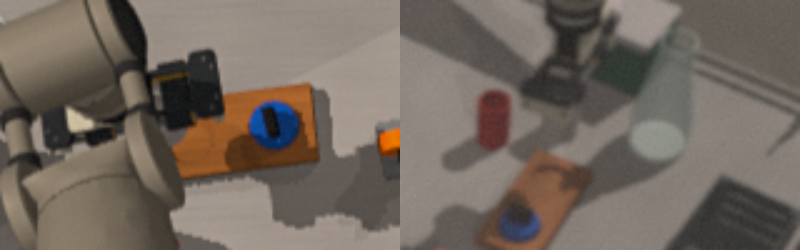

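The picture shows the can lifted clear of the tray: the well is empty and the parked cap has not moved. Next I carry it to the lid.

>>> {"op": "step_arm", "data": {
  "targets": [
    [[-0.01,0.025,0.0055,0],[-0.02,0.06,0.0132,0],[-0.03,0.098,0.0216,0],[-0.03,0.136,0.03,0],[-0.03,0.174,0.0384,0.17]]
  ]
}}

```text
time: 4.0
tool_pos: [522.7, 119.4, 188.1]
tcp_rot: [-2.599, 1.556, 0.715]
contact_force: [1.5, -0.5, -0.5]
grip_width: 53.8
```

>>> {"op": "step_arm", "data": {
  "targets": [
    [[0,0.038,0.0084,0],[0,0.076,0.0168,0],[0,0.114,0.0252,0],[0,0.152,0.0336,0],[0,0.19,0.042,0]]
  ]
}}

```text
time: 4.42
tool_pos: [512.9, -76.5, 185.4]
tcp_rot: [-2.517, 1.556, 0.797]
contact_force: [-0.2, 0.6, 0.0]
grip_width: 53.4
```

>>> {"op": "step_arm", "data": {
  "targets": [
    [[0,0.038,0.0084,0],[0,0.076,0.0168,0],[0.01,0.114,0.0252,0],[0.02,0.145,0.032,0],[0.03,0.165,0.0364,0]]
  ]
}}

```text
time: 4.83
tool_pos: [504.7, -248.1, 152.5]
tcp_rot: [-2.509, 1.557, 0.802]
contact_force: [0.3, 0.5, -0.6]
grip_width: 53.8
```

```bash
python3 -c "
from h import *
go(504.5,-280.5,55,-80.2)"
```

```text
t 4.83 pos [ 504.7 -248.1  152.5] yaw -80.28 F [ 0.3  0.5 -0.6] w 53.8
shift m [0.0972 0.0327 0.0068] turn -0.08
```

>>> {"op": "step_arm", "data": {
  "targets": [
    [[0,0.025,0.005,0],[0.02,0.0327,0.0068,0],[0.05,0.0327,0.0068,0],[0.075,0.0327,0.0068,0],[0.092,0.0327,0.0068,0]]
  ]
}}

```text
time: 5.25
tool_pos: [502.8, -279.7, 56.9]
tcp_rot: [-2.182, 1.556, 1.128]
contact_force: [-0.7, -0.1, -1.1]
grip_width: 53.2
```

>>> {"op": "step_arm", "data": {
  "targets": [
    [[0.002,0,0,0],[0.004,0,0,0],[0.006,0,0,0],[0.008,0,0,0],[0.01,0,0,0]]
  ]
}}

```text
time: 5.67
tool_pos: [503.5, -280.0, 47.9]
tcp_rot: [-2.343, 1.557, 0.967]
contact_force: [-0.9, -0.3, -0.1]
grip_width: 53.6
```

>>> {"op": "step_arm", "data": {
  "targets": [
    [[0.001,0,0,0],[0.002,0,0,0],[0.003,0,0,0],[0.004,0,0,0],[0.004,0,0,0]]
  ]
}}

```text
time: 6.08
tool_pos: [504.3, -280.2, 45.2]
tcp_rot: [-2.49, 1.556, 0.82]
contact_force: [-0.3, 1.3, 6.7]
grip_width: 53.1
```

>>> {"op": "step_arm", "data": {
  "targets": [
    [[0,0,0,0],[0,0,0,0],[0,0,0,0],[0,0,0,0],[0,0,0,0]]
  ],
  "jaw": 0
}}

```text
time: 6.5
tool_pos: [504.1, -280.1, 45.0]
tcp_rot: [-2.462, 1.556, 0.848]
contact_force: [-0.4, -0.3, -0.4]
grip_width: 82.0
```

>>> {"op": "step_arm", "data": {
  "targets": [
    [[0,0,0,0],[-0.03,0,0,0],[-0.07,0,0,0],[-0.11,0,0,0],[-0.14,0,0,0]]
  ]
}}

```text
time: 6.92
tool_pos: [503.2, -282.0, 188.1]
tcp_rot: [-2.637, 1.556, 0.673]
contact_force: [-0.5, -1.3, 0.9]
grip_width: 91.9
```

```bash
python3 -c "
from h import *
go(480,16,150,-80.2)
S=cap('scene');W=cloud(*S);v,u=np.mgrid[0:420,0:560]
Z=W[...,2]
m=(u>170)&(u<260)&(v>200)&(v<310)&(abs(Z-89)<5); print(m.sum(),cv2.minAreaRect(W[m][:,:2].astype(np.float32)))
save('s3',cv2.resize(S[0]['color'][190:330,120:300],None,fx=4,fy=4))"
```

```text
t 6.92 pos [ 503.2 -282.   188.1] yaw -80.32 F [-0.5 -1.3  0.9] w 91.9
shift m [ 0.0406 -0.2974 -0.0267] turn -0.12
68 ((502.77935791015625, -280.2846984863281), (52.179412841796875, 51.96601486206055), 11.391830444335938)
```

View pics/s3.png

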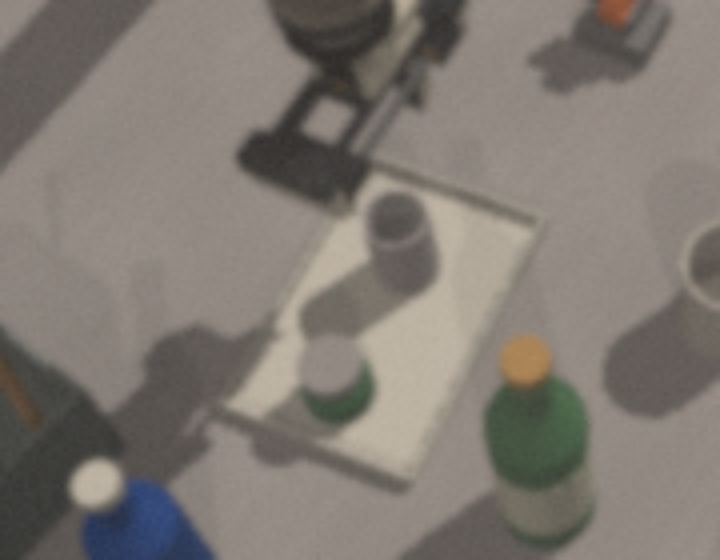

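The can stands upright on the lid (crop (400,240)), about 120 mm from the jar. Next I go to the cap's bar.

>>> {"op": "step_arm", "data": {
  "targets": [
    [[0,-0.035,-0.0032,0],[0,-0.075,-0.0068,0],[0.01,-0.115,-0.0104,0],[0.01,-0.155,-0.014,0],[0.02,-0.195,-0.0176,0]]
  ],
  "jaw": 0.5
}}

```text
time: 7.38
tool_pos: [490.5, -87.0, 175.1]
tcp_rot: [3.093, 1.549, 0.12]
contact_force: [1.2, 0.3, 0.8]
grip_width: 63.0
```

>>> {"op": "step_arm", "data": {
  "targets": [
    [[0,-0.04,-0.0036,0],[0.01,-0.08,-0.0072,0],[0.02,-0.1,-0.009,0],[0.02,-0.1,-0.009,0],[0.02,-0.1,-0.009,0]]
  ]
}}

```text
time: 7.8
tool_pos: [482.6, 14.0, 154.7]
tcp_rot: [3.092, 1.55, 0.121]
contact_force: [-0.1, -0.8, 0.2]
grip_width: 46.0
```

```bash
python3 -c "
from h import *
go(479.5,15.7,51,-80.2)
S=cap('scene');W=cloud(*S);v,u=np.mgrid[0:420,0:560]
Z=W[...,2];c=S[0]['color']; m=(u>255)&(u<285)&(v>170)&(v<205)&(c.max(2)<70)&(Z>45)&(Z<95)
p=W[m];print(m.sum(),np.median(p,0),cv2.minAreaRect(p[:,:2].astype(np.float32)))
save('s4',cv2.resize(c[140:220,230:330],None,fx=7,fy=7,interpolation=cv2.INTER_CUBIC))"
```

```text
t 7.80 pos [482.6  14.  154.7] yaw -80.20 F [-0.1 -0.8  0.2] w 46.0
shift m [ 0.1037 -0.0023  0.0049] turn -0.0
20 [480.06200189  10.76110084  72.63101438] ((480.613037109375, 11.714998245239258), (8.965511322021484, 13.264056205749512), 75.62012481689453)
```

View pics/s4.png

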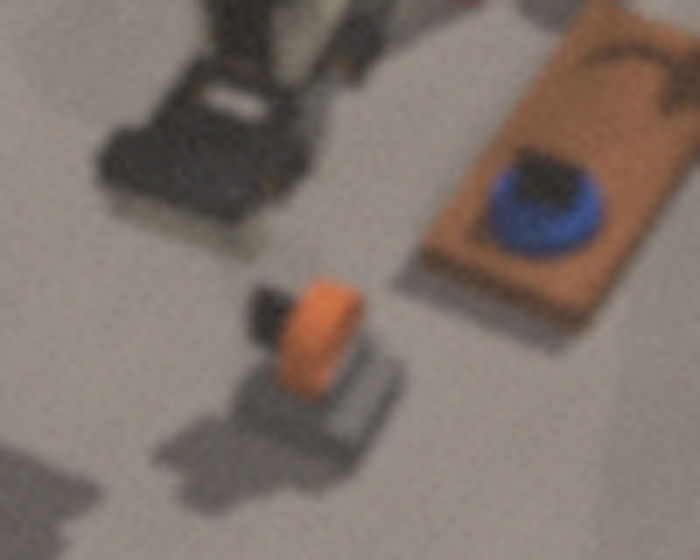

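>>> {"op": "step_arm", "data": {
  "targets": [
    [[0.015,-0.0023,0.0045,0],[0.045,-0.0023,0.0045,0],[0.075,-0.0023,0.0045,0],[0.095,-0.0023,0.0045,0],[0.103,-0.0023,0.0045,0]]
  ]
}}

```text
time: 8.27
tool_pos: [479.6, 13.3, 49.8]
tcp_rot: [3.108, 1.552, 0.133]
contact_force: [-0.3, -0.0, 0.1]
grip_width: 46.0
```

>>> {"op": "step_arm", "data": {
  "targets": [
    [[0,0,0,0],[0,0,0,0],[0,0,0,0],[0,0,0,0],[0,0,0,0]]
  ]
}}

```text
time: 8.68
tool_pos: [480.4, 13.1, 51.0]
tcp_rot: [3.077, 1.55, 0.102]
contact_force: [0.0, 0.5, 0.4]
grip_width: 45.9
```

```bash
python3 -c "
from h import *
go(480,15.7,51,-80.2)
D=cap('top'); 
save('s5',cv2.resize(D[0]['color'][200:300,200:320],None,fx=6,fy=6,interpolation=cv2.INTER_CUBIC))"
```

```text
t 8.68 pos [480.4  13.1  51. ] yaw -80.43 F [0.  0.5 0.4] w 45.9
shift m [-0.     -0.0026 -0.0001] turn -0.23
```

>>> {"op": "step_arm", "data": {
  "targets": [
    [[0,-0.0026,0,-0.2],[0,-0.0026,0,-0.2],[0,-0.0026,0,-0.2],[0,-0.0026,0,-0.2],[0,-0.0026,0,-0.2]]
  ],
  "jaw": 1
}}

```text
time: 9.15
tool_pos: [479.8, 15.8, 50.8]
tcp_rot: [3.079, 1.551, 0.108]
contact_force: [-0.5, -0.2, 0.2]
grip_width: 17.5
```

>>> {"op": "step_arm", "data": {
  "targets": [
    [[0,0,0,0],[0,0,0,0],[0,0,0,0],[0,0,0,0],[0,0,0,0]]
  ]
}}

```text
time: 9.57
tool_pos: [479.8, 15.8, 50.8]
tcp_rot: [3.078, 1.551, 0.107]
contact_force: [0.2, 0.1, 0.6]
grip_width: 13.6
```

>>> {"op": "step_arm", "data": {
  "targets": [
    [[-0.003,0,0,0],[-0.007,0,0,0],[-0.011,0,0,0],[-0.015,0,0,0],[-0.017,0,0,0]]
  ]
}}

```text
time: 9.98
tool_pos: [479.7, 15.7, 68.6]
tcp_rot: [3.066, 1.549, 0.095]
contact_force: [0.3, -0.4, -0.4]
grip_width: 13.8
```

>>> {"op": "step_arm", "data": {
  "targets": [
    [[0,0,-0.002,0],[0,0,-0.003,0],[-0.002,0,-0.005,0],[-0.006,0,-0.008,0],[-0.009,0,-0.0105,0]]
  ]
}}

```text
time: 10.4
tool_pos: [486.0, 17.6, 76.2]
tcp_rot: [-3.097, 1.559, 0.216]
contact_force: [-7.2, -1.9, -3.7]
grip_width: 13.7
```

>>> {"op": "step_arm", "data": {
  "targets": [
    [[-0.004,0,-0.0065,0],[-0.008,0,-0.013,0],[-0.0105,0,-0.0185,0],[-0.0125,0,-0.024,0],[-0.0135,0,-0.0295,0]]
  ]
}}

```text
time: 10.82
tool_pos: [516.0, 22.7, 90.5]
tcp_rot: [-3.128, 1.557, 0.185]
contact_force: [0.7, 0.3, -0.2]
grip_width: 13.9
```

```bash
python3 -c "
from h import *
go(486,17,76,-80.2)
c=cap('scene')[0]['color'];save('s6',cv2.resize(c[150:220,240:320],None,fx=8,fy=8,interpolation=cv2.INTER_CUBIC))"
```

```text
t 10.82 pos [516.   22.7  90.5] yaw -80.20 F [ 0.7  0.3 -0.2] w 13.9
shift m [0.0141 0.0005 0.0308] turn 0.0
```

View pics/s6.png

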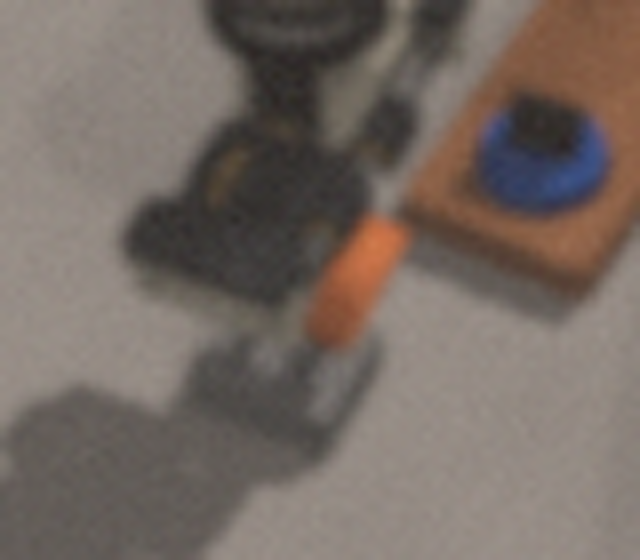

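```bash
cat >> h.py <<'E'
def tilt(cams=("scene","top")):
    o=bot.get_obs(); G=np.array(o["tool_pos"])+[0,0,9]
    for n in cams:
        S=cap(n);W=cloud(*S);hs=cv2.cvtColor(S[0]["color"],cv2.COLOR_RGB2HSV)
        m=(hs[...,0]<14)&(hs[...,1]>140)&(np.linalg.norm(W-G,axis=-1)<65)
        P=W[m]-G; best=[]
        for th in np.radians(np.arange(-10,120,2)):
            a=np.array([-.985*np.cos(th),-.17*np.cos(th),np.sin(th)]); ax=P@a
            r=np.linalg.norm(P-ax[:,None]*a,axis=1)
            e=np.maximum(r-30,0)+np.maximum(np.maximum(ax+16,-38-ax),0)+np.minimum(abs(r-30),abs(ax+16))*.5
            best.append((e.mean(),np.degrees(th)))
        best.sort(); print(n,m.sum(),np.round(best[:3],1).tolist())
E
python3 -c "
from h import *
tilt()"
```

```text
scene 68 [[1.5, 12.0], [1.5, 10.0], [1.6, 8.0]]
top 0 [[nan, -10.0], [nan, -8.0], [nan, -6.0]]h.py:30: RuntimeWarning: Mean of empty slice.
  best.append((e.mean(),np.degrees(th)))
  ret = ret.dtype.type(ret / rcount)
```

The cap has turned only about 11°, because it slid over the wall edge. I'll move back, lower it for more overlap and repeat the push with less rise.

>>> {"op": "step_arm", "data": {
  "targets": [
    [[0,0,0.019,0],[0,0,0.038,0],[0,0,0.038,0],[0.01,0,0.038,0],[0.0168,0,0.038,0]]
  ]
}}

```text
time: 11.38
tool_pos: [478.4, 16.2, 72.8]
tcp_rot: [-3.134, 1.557, 0.178]
contact_force: [0.8, -0.4, -0.4]
grip_width: 13.7
```

>>> {"op": "step_arm", "data": {
  "targets": [
    [[0,0,0,0],[0,0,-0.0015,0],[0,0,-0.003,0],[0,0,-0.0045,0],[0,0,-0.006,0]]
  ]
}}

```text
time: 11.8
tool_pos: [484.9, 17.3, 73.1]
tcp_rot: [3.135, 1.557, 0.164]
contact_force: [-0.4, -0.2, -0.9]
grip_width: 13.8
```

```bash
python3 -W ignore -c "
from h import *
go(487,17,77.5,-80.2)
tilt(('scene',))"
```

```text
t 11.80 pos [484.9  17.3  73.1] yaw -80.19 F [-0.4 -0.2 -0.9] w 13.8
shift m [-0.0043  0.0007 -0.0021] turn 0.01
scene 69 [[1.6, 10.0], [1.6, 8.0], [1.8, 12.0]]
```

>>> {"op": "step_arm", "data": {
  "targets": [
    [[0,0,-0.001,0],[0,0,-0.002,0],[0,0,-0.003,0],[0,0,-0.004,0],[0,0,-0.005,0]]
  ]
}}

```text
time: 12.27
tool_pos: [489.3, 18.1, 73.1]
tcp_rot: [-3.138, 1.558, 0.175]
contact_force: [-3.8, -1.5, 3.2]
grip_width: 13.8
```

>>> {"op": "step_arm", "data": {
  "targets": [
    [[0,0,-0.002,0],[-0.002,0,-0.004,0],[-0.004,0,-0.006,0],[-0.006,0,-0.008,0],[-0.007,0,-0.0095,0]]
  ]
}}

```text
time: 12.68
tool_pos: [491.5, 19.6, 77.5]
tcp_rot: [-0.6, 1.565, 2.713]
contact_force: [-16.0, -5.4, -4.9]
grip_width: 13.9
```

```bash
python3 -W ignore -c "
from h import *
go(487,17,77.5,-80.2)
tilt(('scene',))"
```

```text
t 12.68 pos [491.5  19.6  77.5] yaw -80.14 F [-16.   -5.4  -4.9] w 13.9
shift m [0.0001 0.0018 0.0048] turn 0.06
scene 63 [[1.9, 10.0], [1.9, 12.0], [2.0, 8.0]]
```

>>> {"op": "step_arm", "data": {
  "targets": [
    [[0,0,-0.008,0],[0,0,-0.012,0],[-0.001,0,-0.015,0],[-0.002,0,-0.018,0],[-0.003,0,-0.018,0]]
  ]
}}

```text
time: 13.15
tool_pos: [499.0, 21.6, 78.8]
tcp_rot: [-0.195, 1.542, 3.12]
contact_force: [-25.3, -9.0, 11.6]
grip_width: 13.7
```

```bash
python3 -W ignore -c "
from h import *
go(487,17,77.5,-80.2)
tilt(('scene',))"
```

```text
t 13.15 pos [499.   21.6  78.8] yaw -80.08 F [-25.3  -9.   11.6] w 13.7
shift m [0.0016 0.0025 0.0126] turn 0.12
scene 68 [[1.6, 20.0], [1.7, 22.0], [1.7, 18.0]]
```

>>> {"op": "step_arm", "data": {
  "targets": [
    [[-0.001,0,-0.008,0],[-0.003,0,-0.012,0],[-0.004,0,-0.016,0],[-0.005,0,-0.02,0],[-0.005,0,-0.022,0]]
  ]
}}

```text
time: 13.62
tool_pos: [516.1, 24.9, 82.4]
tcp_rot: [-0.173, 1.531, -3.141]
contact_force: [-13.9, -3.5, 7.0]
grip_width: 13.7
```

```bash
python3 -W ignore -c "
from h import *
go(487,17,77.5,-80.2)
tilt(('scene',))
c=cap('scene')[0]['color'];save('s7',cv2.resize(c[150:220,240:320],None,fx=8,fy=8,interpolation=cv2.INTER_CUBIC))"
```

```text
t 13.62 pos [516.1  24.9  82.4] yaw -80.07 F [-13.9  -3.5   7. ] w 13.7
shift m [0.0061 0.0028 0.0298] turn 0.13
scene 76 [[1.6, 40.0], [1.7, 42.0], [1.7, 38.0]]
```

View pics/s7.png

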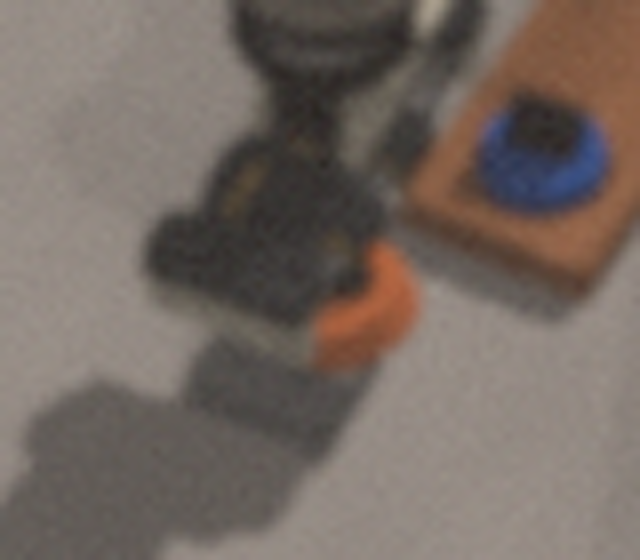

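The cap is turning; the closed end at crop (370,300) now shows from above, at about 40° or more. I keep pushing.

>>> {"op": "step_arm", "data": {
  "targets": [
    [[-0.001,0,-0.007,0],[-0.002,0,-0.012,0],[-0.003,0,-0.016,0],[-0.003,0,-0.02,0],[-0.003,0,-0.022,0]]
  ]
}}

```text
time: 14.13
tool_pos: [539.7, 28.9, 84.7]
tcp_rot: [-0.178, 1.534, 3.138]
contact_force: [-0.7, 0.4, -1.3]
grip_width: 14.0
```

```bash
python3 -W ignore -c "
from h import *
go(487,17,77.5,-80.2)
tilt(('scene',))"
```

```text
t 14.13 pos [539.7  28.9  84.7] yaw -80.06 F [-0.7  0.4 -1.3] w 14.0
shift m [0.0092 0.0027 0.0536] turn 0.14
scene 70 [[1.9, 48.0], [1.9, 46.0], [2.0, 50.0]]
```

```bash
cat >> h.py <<'E'
def fit(n="scene",verbose=1):
    o=bot.get_obs(); T=np.array(o["tool_pos"]); G=T+[0,0,9]
    S=cap(n);W=cloud(*S);hs=cv2.cvtColor(S[0]["color"],cv2.COLOR_RGB2HSV)
    m=(hs[...,0]<14)&(hs[...,1]>140)&(np.linalg.norm(W-G,axis=-1)<75)
    P=W[m]-G; res=[]; u=np.array([-.985,-.17,0]); e2=np.array([.17,-.985,0])
    Q=np.c_[P@u,P@e2,P[:,2]]
    for th in np.arange(0,116,4):
        c,s=np.cos(np.radians(th)),np.sin(np.radians(th))
        for cu in np.arange(-50,51,3):        # centre of skirt, along u
            for cz in np.arange(-60,11,3):
                q=Q-[cu,0,cz]; ax=q[:,0]*c+q[:,2]*s; r=np.hypot(q[:,1],-q[:,0]*s+q[:,2]*c)
                dx=abs(ax)-11; dr=r-30
                d=np.where((dx>0)|(dr>0),np.hypot(np.maximum(dx,0),np.maximum(dr,0)),-np.maximum(dx,dr))
                res.append((abs(d).mean(),th,cu,cz, np.hypot(cu,cz), cu*-s+cz*c))
    res.sort(); print(m.sum(),"z range",np.percentile(W[m][:,2],[2,98]).round(1)); print(np.round(res[:8],1))
    return W[m]
E
python3 -c "
from h import *
P=fit()
r=np.round(P-np.array(bot.get_obs()['tool_pos']),0); print('xmin/max',r.min(0),r.max(0))"
```

```text
67 z range [83.6 97.8]
[[  1.7  76.  -14.  -18.   22.8   9.2]
 [  1.7  64.  -17.  -21.   27.    6.1]
 [  1.8  68.  -17.  -21.   27.    7.9]
 [  1.8  72.  -17.  -18.   24.8  10.6]
 [  1.9  76.  -17.  -18.   24.8  12.1]
 [  1.9  60.  -17.  -21.   27.    4.2]
 [  1.9  80.  -14.  -18.   22.8  10.7]
 [  1.9  48.  -20.  -24.   31.2  -1.2]]
xmin/max [ 18. -22.  -5.] [44. 27. 18.]
```

The fit gives about 60–76°, which is past the tipping point. I'll press the rim flat on free table at about (440,110).

>>> {"op": "step_arm", "data": {
  "targets": [
    [[-0.03,0,0,0],[-0.045,-0.01,0.01,0],[-0.045,-0.04,0.035,0],[-0.045,-0.07,0.06,0],[-0.045,-0.097,0.084,0]]
  ]
}}

```text
time: 14.65
tool_pos: [440.1, 110.8, 133.4]
tcp_rot: [-0.187, 1.534, 3.128]
contact_force: [0.8, 0.2, -1.1]
grip_width: 13.9
```

>>> {"op": "step_arm", "data": {
  "targets": [
    [[0.01,0,0,0],[0.03,0,0,0],[0.05,0,0,0],[0.065,0,0,0],[0.07,0,0,0]]
  ]
}}

```text
time: 15.07
tool_pos: [436.1, 110.8, 61.8]
tcp_rot: [-0.181, 1.531, 3.134]
contact_force: [0.1, 0.5, -1.0]
grip_width: 13.8
```

```bash
python3 -c "
from h import *
go(440,110,40,-80.2)
P=fit()"
```

```text
t 15.07 pos [436.1 110.8  61.8] yaw -80.09 F [ 0.1  0.5 -1. ] w 13.8
shift m [ 0.0216  0.0016 -0.0045] turn 0.11
64 z range [57.5 81.5]
[[  2.4  64.  -17.  -21.   27.    6.1]
 [  2.4  40.  -20.  -24.   31.2  -5.5]
 [  2.4  60.  -17.  -21.   27.    4.2]
 [  2.5  44.  -20.  -24.   31.2  -3.4]
 [  2.5  36.  -23.  -24.   33.2  -5.9]
 [  2.5  32.  -23.  -24.   33.2  -8.2]
 [  2.5  60.  -20.  -21.   29.    6.8]
 [  2.5  48.  -20.  -24.   31.2  -1.2]]
```

The angle is uncertain (45–60°), so before pressing I'll use the tray's near long side, which is fixed, as a solid stop for the low rim edge to add rotation.

>>> {"op": "step_arm", "data": {
  "targets": [
    [[0,-0.035,-0.01,0],[0,-0.07,-0.025,0],[0,-0.083,-0.042,0],[0.006,-0.083,-0.042,0],[0.012,-0.083,-0.042,0]]
  ]
}}

```text
time: 15.53
tool_pos: [463.8, 200.5, 49.3]
tcp_rot: [-0.192, 1.533, 3.124]
contact_force: [-0.0, -0.7, -0.2]
grip_width: 13.8
```

>>> {"op": "step_arm", "data": {
  "targets": [
    [[0,0,-0.005,0],[0,0,-0.01,0],[0,0,-0.014,0],[0,0,-0.018,0],[0,0,-0.02,0]]
  ]
}}

```text
time: 15.95
tool_pos: [479.2, 203.2, 50.4]
tcp_rot: [-0.172, 1.523, -3.141]
contact_force: [-23.5, 1.0, 29.9]
grip_width: 14.0
```

>>> {"op": "step_arm", "data": {
  "targets": [
    [[-0.001,0,-0.008,0],[-0.002,0,-0.013,0],[-0.003,0,-0.018,0],[-0.003,0,-0.021,0],[-0.003,0,-0.023,0]]
  ]
}}

```text
time: 16.37
tool_pos: [487.7, 207.0, 52.6]
tcp_rot: [-0.149, 1.492, -3.12]
contact_force: [-47.8, 7.9, 39.2]
grip_width: 15.3
```

```bash
python3 -c "
from h import *
go(440,110,40,-80.2)
P=fit()
c=cap('scene')[0]['color'];save('s8',np.hstack([cv2.resize(c[100:190,250:350],None,fx=7,fy=7,interpolation=cv2.INTER_CUBIC)]))"
```

```text
t 16.37 pos [487.7 207.   52.6] yaw -80.28 F [-47.8   7.9  39.2] w 15.3
shift m [0.0165 0.0877 0.0623] turn -0.08
47 z range [46. 66.]
[[  1.8  80.  -14.  -18.   22.8  10.7]
 [  1.8  76.  -14.  -18.   22.8   9.2]
 [  1.8  68.  -14.  -21.   25.2   5.1]
 [  1.9  72.  -14.  -21.   25.2   6.8]
 [  1.9  88.  -14.  -15.   20.5  13.5]
 [  2.   84.  -14.  -15.   20.5  12.4]
 [  2.   60.  -17.  -24.   29.4   2.7]
 [  2.1  88.  -11.  -15.   18.6  10.5]]
```

View pics/s8.png

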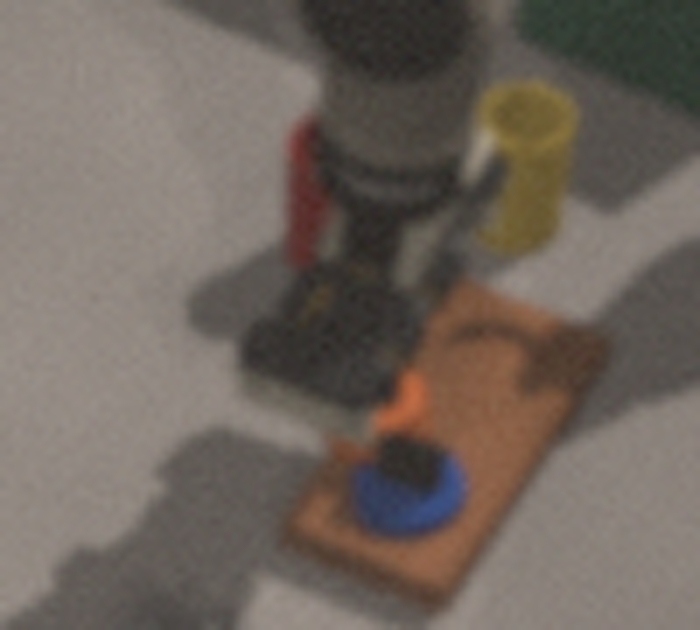

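The orange cap at crop (400,400) has come close to the parked blue cap at (410,490), and the force is 48 N. I back off straight away.

>>> {"op": "step_arm", "data": {
  "targets": [
    [[-0.004,0,0.012,0],[-0.008,0,0.03,0],[-0.015,0,0.05,0],[-0.02,0,0.065,0],[-0.02,0,0.07,0]]
  ]
}}

```text
time: 16.88
tool_pos: [419.5, 194.2, 79.3]
tcp_rot: [-0.147, 1.493, -3.119]
contact_force: [0.9, 0.3, 0.2]
grip_width: 14.1
```

```bash
python3 -c "
from h import *
go(440,110,60,-80.2)
P=fit()
r=np.round(P-np.array(bot.get_obs()['tool_pos']),0); print(r.min(0),r.max(0))
S=cap('scene');W=cloud(*S);Z=W[...,2];c=S[0]['color'];hs=cv2.cvtColor(c,cv2.COLOR_RGB2HSV)
v,u=np.mgrid[0:420,0:560]
for n,(Wc,cc) in {'start':(np.load('scene.npz')['W'],np.load('scene.npz')['col']),'now':(W,c)}.items():
  h=cv2.cvtColor(cc,cv2.COLOR_RGB2HSV); m=(u>285)&(u<345)&(v>140)&(v<195)&(h[...,0]>100)&(h[...,0]<130)&(h[...,1]>110)
  print(n,m.sum(),np.nanmean(Wc[m],0).round(1),np.mean(u[m]),np.mean(v[m]))"
```

```text
t 16.88 pos [419.5 194.2  79.3] yaw -80.30 F [0.9 0.3 0.2] w 14.1
shift m [ 0.0178  0.0867 -0.0075] turn -0.1
48 z range [74.1 89.8]
[[  1.7  60.  -17.  -24.   29.4   2.7]
 [  1.7  68.  -17.  -21.   27.    7.9]
 [  1.8  56.  -17.  -24.   29.4   0.7]
 [  1.8  72.  -14.  -21.   25.2   6.8]
 [  1.8  48.  -20.  -27.   33.6  -3.2]
 [  1.9  44.  -20.  -27.   33.6  -5.5]
 [  1.9  52.  -20.  -24.   31.2   1. ]
 [  1.9  72.  -17.  -21.   27.    9.7]]
[ 15. -22.  -5.] [43. 29. 11.]
start 26 [558.5 178.7  37. ] 311.4230769230769 170.96153846153845
now 31 [554.9 177.3  35.6] 310.38709677419354 171.03225806451613
```

>>> {"op": "step_arm", "data": {
  "targets": [
    [[0,0.035,0.008,0],[0,0.07,0.015,0],[0,0.1,0.022,0],[0.01,0.1,0.022,0],[0.02,0.1,0.022,0]]
  ]
}}

```text
time: 17.4
tool_pos: [416.3, 90.3, 59.1]
tcp_rot: [-0.147, 1.496, -3.123]
contact_force: [0.4, 0.3, -1.5]
grip_width: 14.4
```

```bash
python3 -c "
from h import *
go(415,92,40,-80.2)
go(440,96,38,-80.2)
print(Ro.from_euler('xyz',bot.get_obs()['tcp_rot']).as_matrix().round(3))"
```

```text
t 17.40 pos [416.3  90.3  59.1] yaw -80.53 F [ 0.4  0.3 -1.5] w 14.4
shift m [ 0.0192 -0.0017 -0.0004] turn -0.33
t 17.40 pos [416.3  90.3  59.1] yaw -80.53 F [ 0.4  0.3 -1.5] w 14.4
shift m [ 0.0193 -0.0015 -0.0258] turn -0.33
[[-0.074  0.165 -0.984]
 [-0.001 -0.986 -0.165]
 [-0.997 -0.011  0.074]]
```

>>> {"op": "step_arm", "data": {
  "targets": [
    [[0.006,0,0,0.3],[0.011,0,-0.004,0.3],[0.015,0,-0.011,0.3],[0.019,0,-0.018,0.3],[0.023,0,-0.026,0.3]]
  ]
}}

```text
time: 17.82
tool_pos: [441.4, 94.9, 33.9]
tcp_rot: [-0.143, 1.497, -3.123]
contact_force: [0.7, -0.1, -0.7]
grip_width: 13.6
```

```bash
python3 -c "
from h import *
go(440,96,30,-80.2)
P=fit()"
```

```text
t 17.82 pos [441.4  94.9  33.9] yaw -80.80 F [ 0.7 -0.1 -0.7] w 13.6
shift m [ 0.004  -0.0012  0.0009] turn -0.6
50 z range [30.1 50. ]
[[  2.3  76.  -14.  -18.   22.8   9.2]
 [  2.3  64.  -17.  -21.   27.    6.1]
 [  2.3  72.  -17.  -18.   24.8  10.6]
 [  2.3  76.  -17.  -18.   24.8  12.1]
 [  2.3  80.  -11.    3.   11.4  11.4]
 [  2.3  80.  -14.  -18.   22.8  10.7]
 [  2.4  88.  -14.  -15.   20.5  13.5]
 [  2.4  88.  -11.    6.   12.5  11.2]]
```

No contact yet at TCP z = 34, so the cap has already turned beyond about 75°. I press on.

>>> {"op": "step_arm", "data": {
  "targets": [
    [[0.002,0,0,0],[0.004,0,0,0],[0.006,0,-0.001,0],[0.008,0,-0.002,0],[0.01,0,-0.002,0]]
  ]
}}

```text
time: 18.28
tool_pos: [446.4, 95.7, 25.9]
tcp_rot: [-0.151, 1.504, -3.131]
contact_force: [0.4, 1.7, 30.4]
grip_width: 13.8
```

>>> {"op": "step_arm", "data": {
  "targets": [
    [[0.003,0,0,0],[0.006,0,0,0],[0.008,0,0,0],[0.008,0,0,0],[0.006,0,0,0]]
  ]
}}

```text
time: 18.7
tool_pos: [448.8, 96.2, 22.5]
tcp_rot: [-0.158, 1.512, -3.138]
contact_force: [0.0, -0.1, -1.2]
grip_width: 13.6
```

```bash
python3 -c "
from h import *
go(440,96,30,-80.2)
P=fit()"
```

```text
t 18.70 pos [448.8  96.2  22.5] yaw -80.78 F [ 0.  -0.1 -1.2] w 13.6
shift m [-0.007  -0.0013  0.0091] turn -0.58
46 z range [14.2 31.9]
[[  2.1  88.  -11.    0.   11.   11. ]
 [  2.1  88.  -14.    0.   14.   14. ]
 [  2.2  84.  -17.    0.   17.   16.9]
 [  2.2  84.  -14.    0.   14.   13.9]
 [  2.2  84.  -20.    0.   20.   19.9]
 [  2.2  80.  -20.    0.   20.   19.7]
 [  2.2 100.  -14.    3.   14.3  13.3]
 [  2.2  88.  -11.  -21.   23.7  10.3]]
```

>>> {"op": "step_arm", "data": {
  "targets": [
    [[0.003,0,0,0],[0.003,0,0,0],[0.003,0,0,0],[0.001,0,0,0],[0,0,0,0]]
  ]
}}

```text
time: 19.17
tool_pos: [448.5, 96.3, 23.1]
tcp_rot: [-0.16, 1.512, -3.14]
contact_force: [0.5, -1.3, -0.1]
grip_width: 13.9
```

>>> {"op": "step_arm", "data": {
  "targets": [
    [[0,0,0,0],[0,0,0,0],[0,0,0,0],[0,0,0,0],[0,0,0,0]]
  ],
  "jaw": 0.6
}}

```text
time: 19.58
tool_pos: [448.5, 96.4, 22.9]
tcp_rot: [-0.161, 1.512, -3.142]
contact_force: [0.2, 0.7, 0.7]
grip_width: 35.8
```

>>> {"op": "step_arm", "data": {
  "targets": [
    [[-0.03,0,0,0],[-0.07,0,0.01,0],[-0.1,-0.02,0.02,0],[-0.1,-0.06,0.02,0],[-0.1,-0.1,0.02,0]]
  ]
}}

```text
time: 20.0
tool_pos: [419.5, 192.4, 126.8]
tcp_rot: [-0.179, 1.516, 3.12]
contact_force: [0.7, -0.1, -0.7]
grip_width: 37.0
```

```bash
cat >> h.py <<'E'
def look(n):
    S=cap(n);W=cloud(*S);c=S[0]["color"];hs=cv2.cvtColor(c,cv2.COLOR_RGB2HSV)
    d=np.hypot(W[...,0]-455,W[...,1]-95)<70
    o=d&(hs[...,0]<14)&(hs[...,1]>140); P=W[o]
    if len(P)<10: print(n,"orange",len(P)); return c,W
    print(n,"orange",o.sum(),"z pct",np.percentile(P[:,2],[5,50,95]).round(1),cv2.minAreaRect(P[:,:2].astype(np.float32)))
    T=P[P[:,2]>np.percentile(P[:,2],40)]; A=np.c_[T[:,:2]-T[:,:2].mean(0),np.ones(len(T))]; print("plane slope",np.linalg.lstsq(A,T[:,2],rcond=None)[0].round(3))
    b=d&(c.max(2)<60)&(W[...,2]>26); print("bar",b.sum(),np.median(W[b],0).round(1) if b.sum() else "",cv2.minAreaRect(W[b][:,:2].astype(np.float32)) if b.sum()>3 else "")
    return c,W
E
python3 -c "
from h import *
go(455,95,30,-80.2)
look('top');look('scene')"
```

```text
t 20.00 pos [419.5 192.4 126.8] yaw -80.95 F [ 0.7 -0.1 -0.7] w 37.0
shift m [ 0.0946  0.1027 -0.0248] turn -0.75
top orange 197 z pct [ 15.6  23.2 226.6] ((468.1589050292969, 111.60678100585938), (93.69918823242188, 58.18770980834961), 53.067440032958984)
plane slope [-0.254  1.902 49.171]
bar 577 [438.5 122.5 235.3] ((451.733154296875, 124.65077209472656), (68.74597930908203, 103.47360229492188), 84.31853485107422)
scene orange 66 z pct [16.9 22.1 26.9] ((468.6712951660156, 88.6219711303711), (45.253379821777344, 33.90288543701172), 34.70375442504883)
plane slope [-0.086  0.047 24.159]
bar 592 [451.4 133.3 439.3] ((446.5567321777344, 129.5386505126953), (72.11897277832031, 74.09712982177734), 76.57427978515625)
```

>>> {"op": "step_arm", "data": {
  "targets": [
    [[-0.02,-0.03,0,0],[-0.02,-0.06,0,0],[-0.02,-0.09,0,0],[-0.02,-0.12,0,0],[-0.02,-0.12,0,0]]
  ]
}}

```text
time: 20.52
tool_pos: [398.1, 317.9, 146.4]
tcp_rot: [-0.218, 1.513, 3.093]
contact_force: [-0.9, -0.3, 0.5]
grip_width: 36.6
```

```bash
sed -i 's/<70$/<70)\&(W[...,2]<62)/; s/    d=np.hypot/    d=(np.hypot/' h.py; python3 -c "
from h import *
go(455,95,30,-80.2)
c,W=look('top');c2,W2=look('scene')
# tray/parked cap check from scene & top
v,u=np.mgrid[0:420,0:560]
for n,b,c,W in(('top',(150,235,215,270),c,W),('scene',(285,345,140,190),c2,W2)):
  h=cv2.cvtColor(c,cv2.COLOR_RGB2HSV);bx=(u>=b[0])&(u<=b[1])&(v>=b[2])&(v<=b[3])
  m=bx&(abs(W[...,2]-24)<5)&(h[...,0]<20)&(h[...,1]>90); print(n,'tray',m.sum(),cv2.minAreaRect(W[m][:,:2].astype(np.float32)))
  m=bx&(W[...,2]>8)&(W[...,2]<19); print('well floor',m.sum(),cv2.minEnclosingCircle(W[m][:,:2].astype(np.float32)),W[m].mean(0).round(1))
  m=bx&(h[...,0]>100)&(h[...,0]<130)&(h[...,1]>110); print('blue',m.sum(),cv2.minAreaRect(W[m][:,:2].astype(np.float32)))
save('s9',np.hstack([cv2.resize(c[205:280,140:280],(560,300),interpolation=cv2.INTER_CUBIC)]))
"
```

```text
t 20.52 pos [398.1 317.9 146.4] yaw -80.31 F [-0.9 -0.3  0.5] w 36.6
shift m [ 0.1123  0.2307 -0.0249] turn -0.11
top orange 207 z pct [15.5 23.5 41.1] ((467.00518798828125, 113.262451171875), (94.71926879882812, 57.84749984741211), 57.932647705078125)
plane slope [ 6.0000e-03 -2.9000e-02  2.7834e+01]
bar 44 [457.7  96.9  50.3] ((453.5924987792969, 73.5096435546875), (64.11798858642578, 30.223655700683594), 81.81908416748047)
scene orange 68 z pct [16.2 22.2 25.9] ((467.78338623046875, 91.16471099853516), (48.211456298828125, 40.33134460449219), 44.961814880371094)
plane slope [-1.7000e-02  1.9000e-02  2.3856e+01]
bar 21 [462.1  93.2  43.8] ((463.9833068847656, 93.34275817871094), (6.006403923034668, 24.6846981048584), 89.28829193115234)
top tray 1382 ((507.3609313964844, 224.48521423339844), (152.85020446777344, 239.68858337402344), 3.782832384109497)
well floor 387 ((536.60986328125, 235.59629821777344), 147.87176513671875) [521.9 266.4  14.6]
blue 239 ((496.4837951660156, 155.86695861816406), (141.1151580810547, 49.191490173339844), 38.419071197509766)
scene tray 661 ((534.5053100585938, 221.90206909179688), (114.86013793945312, 240.24835205078125), 0.5472872853279114)
well floor 247 ((548.1098022460938, 239.973388671875), 148.59942626953125) [537.3 253.2  13.7]
blue 29 ((559.7247314453125, 177.50418090820312), (47.476558685302734, 15.406570434570312), 81.42765045166016)
```

View pics/s9.png

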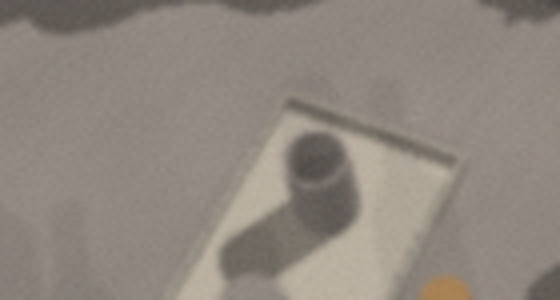

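The last picture is a crop of the wrong camera. It still shows the can upright on the lid. From here I check by numbers only.

```bash
cat >> h.py <<'E'
def capfind(n,x0,y0,zt=22):
    S=cap(n);W=cloud(*S);c=S[0]["color"];h=cv2.cvtColor(c,cv2.COLOR_RGB2HSV);Z=W[...,2]
    d=np.hypot(W[...,0]-x0,W[...,1]-y0)
    o=(d<45)&(h[...,0]<12)&(h[...,1]>185)&(Z>zt-4)&(Z<zt+6); P=W[o][:,:2].astype(np.float32)
    b=(d<35)&(c.max(2)<70)&(Z>zt+20)&(Z<zt+36); B=W[b]
    print(n,"orange top",len(P),"z",np.median(W[o][:,2]).round(1),"std",W[o][:,2].std().round(1),"circle",cv2.minEnclosingCircle(P),"rect",cv2.minAreaRect(P))
    if len(B)>5: print("  bar",len(B),np.median(B,0).round(1),cv2.minAreaRect(B[:,:2].astype(np.float32)))
    return c,W
E
python3 -c "
from h import *
c,W=capfind('top',458,95);c2,W2=capfind('scene',458,95)
v,u=np.mgrid[0:420,0:560]
for n,c,W,c0 in(('top',c,W,np.load('top.npz')),('scene',c2,W2,np.load('scene.npz'))):
 for t,cc,w in(('start',c0['col'],c0['W']),('now',c,W)):
  h=cv2.cvtColor(cc,cv2.COLOR_RGB2HSV);m=(np.hypot(w[...,0]-538,w[...,1]-182)<45)&(h[...,0]>100)&(h[...,0]<130)&(h[...,1]>110)&(abs(w[...,2]-36)<5)
  print(n,t,'blue',m.sum(),cv2.minEnclosingCircle(w[m][:,:2].astype(np.float32)),w[m].mean(0).round(1))
 m=(np.hypot(W[...,0]-527,W[...,1]-292)<45)&(W[...,2]>5)&(W[...,2]<19); p=W[m]; print('floor',m.sum(),p.min(0).round(1),p.max(0).round(1),cv2.minEnclosingCircle(p[:,:2].astype(np.float32)))
"
```

```text
top orange top 3 z 23.3 std 2.3 circle ((451.7113037109375, 118.92854309082031), 19.68663215637207) rect ((451.4647521972656, 119.718017578125), (39.373069763183594, 1.6541671752929688), 17.344314575195312)
  bar 43 [456.7  96.9  50.9] ((456.6681213378906, 97.21964263916016), (32.62109375, 11.667068481445312), 6.897401332855225)
scene orange top 0 z nan std nan circle ((0.0, 0.0), 0.0) rect ((0.0, 0.0), (0.0, 0.0), 0.0)
  bar 20 [460.9  93.5  48.3] ((463.48541259765625, 95.58136749267578), (29.519269943237305, 11.390421867370605), 14.233986854553223)
top start blue 184 ((535.3951416015625, 183.7480010986328), 30.026382446289062) [534.4 181.4  36.7]
top now blue 194 ((537.314453125, 182.45362854003906), 29.87322425842285) [535.9 181.   36.8]
floor 272 [496.1 249.7   6.2] [563.6 335.7  19. ] ((528.31103515625, 292.7207946777344), 43.01268768310547)
scene start blue 23 ((555.8604736328125, 180.04541015625), 15.827922821044922) [558.3 178.7  35.9]
scene now blue 26 ((549.1365966796875, 176.79220581054688), 21.24449920654297) [558.2 174.5  36.7]
floor 139 [485.5 256.    8.4] [556.7 330.9  18.8] ((524.2050170898438, 292.18572998046875), 39.424903869628906)
  return _methods._mean(a, axis=axis, dtype=dtype,
  ret = ret.dtype.type(ret / rcount)
  ret = _var(a, axis=axis, dtype=dtype, out=out, ddof=ddof,
  arrmean = um.true_divide(arrmean, div, out=arrmean,
  ret = ret.dtype.type(ret / rcount)
```

```bash
python3 -c "
from h import *
go(458.5,97.8,90,-81.3)"
```

```text
t 20.72 pos [398.9 313.3 146.2] yaw -80.51 F [ 0.3 -0.8 -0.1] w 36.8
shift m [ 0.0525  0.2229 -0.0263] turn 0.79
```

>>> {"op": "step_arm", "data": {
  "targets": [
    [[0,0.03,-0.0035,0],[0,0.07,-0.008,0],[0,0.11,-0.013,0],[0.01,0.15,-0.018,0.8],[0.02,0.19,-0.022,0.8]]
  ]
}}

```text
time: 21.13
tool_pos: [451.3, 126.5, 123.3]
tcp_rot: [-0.156, 1.514, 3.136]
contact_force: [1.0, 1.0, -1.2]
grip_width: 37.0
```

>>> {"op": "step_arm", "data": {
  "targets": [
    [[0.01,0.02,-0.002,0],[0.02,0.033,-0.004,0],[0.03,0.033,-0.004,0],[0.03,0.033,-0.004,0],[0.03,0.033,-0.004,0]]
  ]
}}

```text
time: 21.55
tool_pos: [458.0, 93.3, 92.6]
tcp_rot: [-0.154, 1.512, 3.135]
contact_force: [-0.1, -0.4, 0.2]
grip_width: 36.6
```

```bash
python3 -c "
from h import *
go(458.5,97.8,26,-81.3)"
```

```text
t 21.55 pos [458.   93.3  92.6] yaw -81.54 F [-0.1 -0.4  0.2] w 36.6
shift m [ 0.0665 -0.0038 -0.005 ] turn -0.24
```

>>> {"op": "step_arm", "data": {
  "targets": [
    [[0.01,-0.0038,-0.005,0],[0.03,-0.0038,-0.005,0],[0.05,-0.0038,-0.005,0],[0.062,-0.0038,-0.005,0],[0.066,-0.0038,-0.005,0]]
  ]
}}

```text
time: 21.97
tool_pos: [457.5, 98.4, 24.8]
tcp_rot: [-0.152, 1.51, 3.139]
contact_force: [-0.3, -0.5, -0.4]
grip_width: 36.6
```

```bash
python3 -c "
from h import *
go(458.5,97.8,26.5,-81.3)"
```

```text
t 21.97 pos [457.5  98.4  24.8] yaw -81.49 F [-0.3 -0.5 -0.4] w 36.6
shift m [-0.0018  0.0007 -0.0008] turn -0.19
```

>>> {"op": "step_arm", "data": {
  "targets": [
    [[-0.0018,0.0007,-0.0008,0],[-0.0018,0.0007,-0.0008,0],[-0.0018,0.0007,-0.0008,0],[-0.0018,0.0007,-0.0008,0],[-0.0018,0.0007,-0.0008,0]]
  ],
  "jaw": 1
}}

```text
time: 22.38
tool_pos: [459.3, 97.9, 27.4]
tcp_rot: [-0.153, 1.512, 3.138]
contact_force: [0.1, -0.6, 2.6]
grip_width: 13.8
```

>>> {"op": "step_arm", "data": {
  "targets": [
    [[0,0,0,0],[0,0,0,0],[0,0,0,0],[0,0,0,0],[0,0,0,0]]
  ]
}}

```text
time: 22.8
tool_pos: [459.3, 97.9, 27.5]
tcp_rot: [-0.153, 1.512, 3.137]
contact_force: [-0.7, 0.7, 1.2]
grip_width: 13.6
```

```bash
python3 -c "
from h import *
go(526,293.6,90,-81.3)
capfind('top',458,96);capfind('scene',458,96)" 2>/dev/null
```

```text
t 22.80 pos [459.3  97.9  27.5] yaw -81.49 F [-0.7  0.7  1.2] w 13.6
shift m [-0.0663 -0.1843 -0.0913] turn -0.19
top orange top 0 z nan std nan circle ((0.0, 0.0), 0.0) rect ((0.0, 0.0), (0.0, 0.0), 0.0)
scene orange top 0 z nan std nan circle ((0.0, 0.0), 0.0) rect ((0.0, 0.0), (0.0, 0.0), 0.0)
```

>>> {"op": "step_arm", "data": {
  "targets": [
    [[-0.012,0,0,0],[-0.035,0,0,0],[-0.06,0,0,0],[-0.075,0,0,0],[-0.08,0,0,0]]
  ]
}}

```text
time: 23.32
tool_pos: [465.4, 97.9, 109.5]
tcp_rot: [-0.157, 1.516, 3.134]
contact_force: [0.2, -0.6, -0.5]
grip_width: 13.7
```

```bash
python3 -c "
from h import *
go(527,293.5,108,-81.5)"
```

```text
t 23.32 pos [465.4  97.9 109.5] yaw -81.48 F [ 0.2 -0.6 -0.5] w 13.7
shift m [-0.0018 -0.1843 -0.0899] turn 0.02
```

>>> {"op": "step_arm", "data": {
  "targets": [
    [[-0.002,-0.03,-0.0146,0],[-0.002,-0.065,-0.0317,0],[-0.002,-0.1,-0.0488,0],[-0.002,-0.135,-0.0659,0],[-0.002,-0.165,-0.0805,0]]
  ]
}}

```text
time: 23.73
tool_pos: [520.4, 275.2, 107.4]
tcp_rot: [-0.154, 1.515, 3.137]
contact_force: [0.6, 0.4, 0.2]
grip_width: 13.6
```

```bash
python3 -c "
from h import *
go(527,293.5,50,-81.5)"
```

```text
t 23.73 pos [520.4 275.2 107.4] yaw -81.47 F [0.6 0.4 0.2] w 13.6
shift m [ 0.057  -0.0166 -0.0124] turn 0.03
```

>>> {"op": "step_arm", "data": {
  "targets": [
    [[0,-0.0166,-0.0088,0],[0.015,-0.0166,-0.0097,0],[0.03,-0.0166,-0.0107,0],[0.042,-0.0166,-0.0115,0],[0.048,-0.0166,-0.0119,0]]
  ]
}}

```text
time: 24.15
tool_pos: [525.6, 292.9, 56.1]
tcp_rot: [-0.127, 1.511, -3.119]
contact_force: [-0.5, -0.1, -1.6]
grip_width: 13.9
```

>>> {"op": "step_arm", "data": {
  "targets": [
    [[0,0,0,0],[0,0,0,0],[0,0,0,0],[0,0,0,0],[0,0,0,0]]
  ]
}}

```text
time: 24.57
tool_pos: [526.1, 292.9, 57.0]
tcp_rot: [-0.136, 1.512, -3.129]
contact_force: [0.6, 0.4, -0.3]
grip_width: 13.8
```

```bash
python3 -c "
from h import *
go(527,293.5,46,-81.5)
for n in('top','scene'):
  S=cap(n);W=cloud(*S);h=cv2.cvtColor(S[0]['color'],cv2.COLOR_RGB2HSV);d=np.hypot(W[...,0]-527,W[...,1]-293)<45
  m=d&(h[...,0]<14)&(h[...,1]>185)&(W[...,2]>34)&(W[...,2]<65); print(n,m.sum(), W[m].min(0).round(1) if m.sum() else '',W[m].max(0).round(1) if m.sum() else '')"
```

```text
t 24.57 pos [526.1 292.9  57. ] yaw -81.48 F [ 0.6  0.4 -0.3] w 13.8
shift m [ 0.0109 -0.0004 -0.0016] turn 0.02
top 21 [500.5 264.7  35. ] [544.2 277.   53.7]
scene 0
```

>>> {"op": "step_arm", "data": {
  "targets": [
    [[0.002,-0.0004,-0.0012,0],[0.0045,-0.0004,-0.0013,0],[0.007,-0.0004,-0.0015,0],[0.009,-0.0004,-0.0016,0],[0.0105,-0.0004,-0.0016,0]]
  ]
}}

```text
time: 25.08
tool_pos: [526.6, 293.4, 45.7]
tcp_rot: [-0.129, 1.511, -3.121]
contact_force: [-1.3, 0.4, -0.6]
grip_width: 13.6
```

No force at z = 45.7, which puts the rim about 6 mm into the well. I keep lowering to the floor.

>>> {"op": "step_arm", "data": {
  "targets": [
    [[0.001,0,0,0],[0.002,0,0,0],[0.0035,0,0,0],[0.005,0,0,0],[0.006,0,0,0]]
  ]
}}

```text
time: 25.5
tool_pos: [526.4, 293.7, 41.2]
tcp_rot: [-0.135, 1.512, -3.127]
contact_force: [-5.1, -2.0, 18.0]
grip_width: 13.7
```

>>> {"op": "step_arm", "data": {
  "targets": [
    [[-0.0005,0,0,0],[-0.0005,0,0,0],[-0.0005,0,0,0],[-0.0005,0,0,0],[-0.0005,0,0,0]]
  ],
  "jaw": 0.6
}}

```text
time: 25.92
tool_pos: [526.3, 293.6, 41.5]
tcp_rot: [-0.132, 1.512, -3.125]
contact_force: [-0.3, -0.4, 0.0]
grip_width: 36.4
```

>>> {"op": "step_arm", "data": {
  "targets": [
    [[-0.01,0,0,0],[-0.04,0,0,0],[-0.08,0,0,0],[-0.12,0,0.02,0],[-0.15,0,0.05,0]]
  ]
}}

```text
time: 26.33
tool_pos: [490.0, 286.7, 194.4]
tcp_rot: [-0.157, 1.516, 3.133]
contact_force: [-0.1, 0.3, 0.4]
grip_width: 36.6
```

>>> {"op": "step_arm", "data": {
  "targets": [
    [[0,0.02,0.03,0],[0,0.06,0.05,0],[0,0.1,0.07,0],[0,0.14,0.08,0],[0,0.18,0.08,0]]
  ]
}}

```text
time: 26.75
tool_pos: [435.0, 99.5, 198.3]
tcp_rot: [-0.159, 1.516, 3.133]
contact_force: [1.4, 0.8, 1.4]
grip_width: 36.7
```

>>> {"op": "step_arm", "data": {
  "targets": [
    [[0,0.04,0,0],[0,0.08,0,0],[0,0.12,0,0],[0,0.16,0,0],[0,0.16,0,0]]
  ]
}}

```text
time: 27.17
tool_pos: [460.0, -65.0, 197.7]
tcp_rot: [-0.101, 1.518, -3.098]
contact_force: [-0.3, -0.8, 0.4]
grip_width: 36.9
```

```bash
python3 -c "
from h import *
go(400,0,200)
v,u=np.mgrid[0:420,0:560]
for n in('top','scene'):
  c,W=capfind(n,526,293,36); h=cv2.cvtColor(c,cv2.COLOR_RGB2HSV)
  d=np.hypot(W[...,0]-526,W[...,1]-293)<36
  m=d&(h[...,0]<14)&(h[...,1]>200)&(W[...,2]>28)&(W[...,2]<45);P=W[m]; print(m.sum(),'z',np.percentile(P[:,2],[5,50,95]).round(1),cv2.minEnclosingCircle(P[:,:2].astype(np.float32)))
  A=np.c_[P[:,:2]-P[:,:2].mean(0),np.ones(len(P))];print('slope',np.linalg.lstsq(A,P[:,2],rcond=None)[0].round(3))
  m=(np.hypot(W[...,0]-538,W[...,1]-182)<45)&(h[...,0]>100)&(h[...,0]<130)&(h[...,1]>110)&(abs(W[...,2]-36)<5); print('blue',m.sum(),cv2.minEnclosingCircle(W[m][:,:2].astype(np.float32)))
  m=(np.hypot(W[...,0]-504,W[...,1]+280)<40)&(abs(W[...,2]-89)<5); print('can',m.sum(),W[m].mean(0).round(1) if m.sum() else '')
" 2>/dev/null
```

```text
t 27.17 pos [460.  -65.  197.7] yaw -81.75 F [-0.3 -0.8  0.4] w 36.9
shift m [ 0.0007 -0.0729  0.0501] turn 0
top orange top 1 z 40.2 std 0.0 circle ((534.0338745117188, 289.0923767089844), 9.999999747378752e-05) rect ((534.0338745117188, 289.0923767089844), (0.0, 0.0), 0.0)
  bar 47 [524.  291.9  64.1] ((523.9017944335938, 292.7109069824219), (34.0748176574707, 11.696746826171875), 9.5659761428833)
111 z [30.3 36.8 41.8] ((523.4404296875, 292.7174987792969), 29.293319702148438)
slope [ 5.7000e-02 -3.1000e-02  3.6651e+01]
blue 191 ((537.2163696289062, 182.889404296875), 30.0262508392334)
can 56 [ 498.3 -279.2   88.9]
scene orange top 0 z nan std nan circle ((0.0, 0.0), 0.0) rect ((0.0, 0.0), (0.0, 0.0), 0.0)
  bar 23 [528.2 289.9  63. ] ((528.537353515625, 290.7287292480469), (27.108694076538086, 11.537544250488281), 13.150053024291992)
```

```bash
python3 -c "
from h import *
print(bot.close_job())"
```

```text
the job is handed in; nothing more can be done
None
```

The can is upright on the white crate lid, and the orange cap is seated rim down in the well the can left. I handed the job in at about 27 s. No verdict is reported, so what follows is my own last measurements.

**Can:** I lifted it out and set it down at about (504, -280) mm, with contact felt before release. A later picture showed it upright, and at the end its rim was at 89 mm, as it should be on the lid's floor.

**Cap:** The tool could not tilt, so I turned the cap in the grip in three stages:
1. I pushed its rim against the rack's rear wall.
2. I pushed it against the side of the tray.
3. I pressed it flat on the table, let go and gripped it again.

I then lowered it into the well until it touched the floor with 18 N.

**Last checks:**
- **Seating:** the bar's top is 64 mm above the table, which is fully home.
- **Centring:** the cap is about 1.3 mm from the well's centre in the top camera.
- **Parked cap:** it is within about 2 mm of its start.
- **Robot:** the arm is clear of everything.

**What went wrong or disagreed:**
- The first try at turning the cap slid over the rack wall and gave only about 11°.
- The push against the tray reached about 60 N and came close to the parked cap, so I backed off.
- The two cameras differ by about 4 mm in x, so I used displacements within one camera for the seating. The scene camera found the cap's bar only roughly and could not check its orange top.
- The tilt read from the depth image was 0.06 rad, which I take for noise.
- I did not measure the bystanders again at the end.

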